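# Find the filled battery cell by its weight and load the tester nest

### The job

One of the three identical cells in the slanted rack is filled, the other two are empty cans: heft them one at a time to find the heavy one, and set it down, without dropping it, upright in the tester nest so that its weight sinks the nest's floor plate. Put the empty ones back in the slots they came from and never leave an empty one in the nest; do not push anything else around.

Things in the scene. Friction and masses are not known exactly. Their poses are not given: they have to be found in the camera images.
- cell_a_mid (a point): centre of one of three identical-looking sealed prismatic cells, bare aluminium, 44 (own x) x 30 (own y) x 85 mm tall (own z; two 4 mm studs on top). Each stands in a rack slot, leaning with it, lower 38 mm inside, upper 47 mm free; own y (the 30 mm to grip across) runs along the row
- cell_b_mid (a point): centre of another such cell. Exactly one of the three is full and weighs 0.38 to 0.51 kg, the other two are empty and weigh 0.10 to 0.15 kg; nothing outside tells which one. What is inside may shift by 1 to 2 mm
- cell_c_mid (a point): centre of another such cell, 42.5 mm from either end. In its slot a cell has 1.5 mm play all round and may lean 2 to 3 degrees more than the slot
- rack: fixed slanted rack; origin on the table under its middle, x away from its open front, y along the row, z up. Steel base plate 170 x 390 x 12 mm; on it an aluminium block with three blind slots 47 x 33 mm, 38 mm deep, at y = -85, 0, +85 mm. The slots and cells lean 35 degrees from vertical, upper ends towards -x
- slot_mid (a point): centre of the middle slot's floor, 2 mm in front of the rack's origin and 37 mm above the table; axes as the rack. The slot mouths are 38 mm up the lean; the other slots' floors are 85 mm to either side along y
- beam (a point): centre of a steel cross beam over the row, 34 (x) x 390 (y) x 28 mm (z), 14 mm in front of the rack's origin, underside 201 mm above the table, on two 22 mm pillars 175 mm either side of the middle. It blocks a gripper coming straight down: come from the front along the cells' lean. Axes as the rack
- nest: fixed tester nest, a grey block 120 (x) x 100 (y) x 50 mm high; origin on the table under its middle, z up. In its top an upright pocket 58 mm along x, 44 mm along y, so a cell goes in upright with its 44 mm side along the nest's x, 7 mm free all round
- nest_seat (a point): centre of the top of the nest's sprung steel floor plate when it is up: 35 mm above the table, 15 mm below the pocket's rim; axes as the nest
- floor_plate (a joint): how far the nest's floor plate is down, m: 0 up, 0.008 fully down. Its spring holds it up under an empty cell (it needs 2.3 N to start and 3.3 N for fully down) and the weight of the full cell alone sinks it
- bottle: loose white plastic bottle, 48 mm diameter, 105 mm tall, standing 125 mm behind (+x of) the nest; leave it; origin at its foot
- beaker: loose glass beaker, 52 mm diameter, 60 mm tall, 125 mm in front of the nest; leave it; origin at its foot
- tweezers: loose steel tweezers, 12 x 123 x 6 mm, lying in front of the rack; leave them; origin at the underside
- punch: loose small steel punch block, 50 x 35 x 30 mm, in front of the rack; leave it; origin at the underside
- ring_gauge: loose dark steel ring, 64 mm diameter, 16 mm high, behind the rack; leave it; origin at the underside
- jar: loose amber glass jar, 52 mm diameter, 70 mm tall, behind the rack; leave it; origin at its foot
Things that resemble listed ones, but are neither listed nor needed, are in the scene too. Leave any purple or yellow look-alike of the part that bears cell_a_mid alone.

How it is judged (in metres and radians):
At the end, for the whole second after the job is handed in: One cell stands in the nest's pocket, within 12 mm of its middle and 0.1 rad of upright, at rest, and its weight holds the floor plate more than 4 mm down; the other two are in the slots they started in (centre within 12 mm of its start, still leaning with the slot), at rest (value of joint floor_plate above 0.004 m and (((horizontal distance between cell_a_mid and nest_seat below 0.012 m and angle between cell_a_mid's own z axis and vertical below 0.1 rad and z of cell_a_mid in the frame of nest below 0.076 m and linear speed of cell_a below 0.02 m/s) and (distance of cell_b_mid from where it was at the start of the episode below 0.012 m and angle between the z axis of cell_b_mid and the z axis of rack, either way round above 0.48 rad and linear speed of cell_b below 0.02 m/s) and (distance of cell_c_mid from where it was at the start of the episode below 0.012 m and angle between the z axis of cell_c_mid and the z axis of rack, either way round above 0.48 rad and linear speed of cell_c below 0.02 m/s)) or ((horizontal distance between cell_b_mid and nest_seat below 0.012 m and angle between cell_b_mid's own z axis and vertical below 0.1 rad and z of cell_b_mid in the frame of nest below 0.076 m and linear speed of cell_b below 0.02 m/s) and (distance of cell_a_mid from where it was at the start of the episode below 0.012 m and angle between the z axis of cell_a_mid and the z axis of rack, either way round above 0.48 rad and linear speed of cell_a below 0.02 m/s) and (distance of cell_c_mid from where it was at the start of the episode below 0.012 m and angle between the z axis of cell_c_mid and the z axis of rack, either way round above 0.48 rad and linear speed of cell_c below 0.02 m/s)) or ((horizontal distance between cell_c_mid and nest_seat below 0.012 m and angle between cell_c_mid's own z axis and vertical below 0.1 rad and z of cell_c_mid in the frame of nest below 0.076 m and linear speed of cell_c below 0.02 m/s) and (distance of cell_a_mid from where it was at the start of the episode below 0.012 m and angle between the z axis of cell_a_mid and the z axis of rack, either way round above 0.48 rad and linear speed of cell_a below 0.02 m/s) and (distance of cell_b_mid from where it was at the start of the episode below 0.012 m and angle between the z axis of cell_b_mid and the z axis of rack, either way round above 0.48 rad and linear speed of cell_b below 0.02 m/s)))); the robot touches nothing.
It fails at once if an empty cell is let go in the nest (floor plate still up when the gripper has gone 100 mm away) ((horizontal distance between cell_a_mid and nest_seat below 0.02 m and z of cell_a_mid in the frame of nest below 0.09 m and value of joint floor_plate below 0.003 m and distance between the grasp point and cell_a_mid above 0.1 m) or (horizontal distance between cell_b_mid and nest_seat below 0.02 m and z of cell_b_mid in the frame of nest below 0.09 m and value of joint floor_plate below 0.003 m and distance between the grasp point and cell_b_mid above 0.1 m) or (horizontal distance between cell_c_mid and nest_seat below 0.02 m and z of cell_c_mid in the frame of nest below 0.09 m and value of joint floor_plate below 0.003 m and distance between the grasp point and cell_c_mid above 0.1 m)).
It fails at once if a cell is dropped or thrown: it moves faster than 0.6 m/s while no finger touches it ((linear speed of cell_a above 0.6 m/s and contact force between the fingers and cell_a below 0.01 N) or (linear speed of cell_b above 0.6 m/s and contact force between the fingers and cell_b below 0.01 N) or (linear speed of cell_c above 0.6 m/s and contact force between the fingers and cell_c below 0.01 N)).
It fails at once if a bystander is pushed more than 30 mm (distance of any of bottle, beaker, tweezers, punch, ring_gauge, jar from where it was at the start of the episode above 0.03 m).
It also fails if it takes over 64 s, if anything falls off the work surface, if the arm or the gripper's body presses on something with over 40 N, if the wrist force passes 120 N, or if a joint passes its speed limit or range.

### The arm

A 6-joint arm with a two-finger parallel gripper is mounted at the origin on the work surface. World frame = base frame: x ahead of the robot, y to its left, z up, the work surface at z = 0. Lengths are in m, angles in degrees, forces in N, time in s.
With the tool pointing down it reaches from about 0.25 to 0.8 m from the base axis. Payload 8.5 kg.
Tool frame: the origin (TCP) lies midway between the tips of the shut fingers; the grasp point (between the pads) lies 19 mm behind it; z points along the fingers, y is the line along which they close (so a half turn about z gives the same grasp; the last joint's range is limited). The gripper opens to 85 mm and grips with 20 to 120 N. Pads are 22 mm wide; open, the fingers measure 114 mm over their backs; the gripper's body (76 mm by 85 mm) begins 54 mm behind the grasp point. The pads swing forward as they close: fully open they stand 13 mm farther back than shut.
Start: joints at [-74.083, 13.648, -0.773, 75.585, 0, 90], TCP at [0.144, -0.505, 0.231] pointing down, gripper open.
Joint ranges: [-152.45, 152.45], [-59.26, 108.67], [-65.41, 83.53], [-104.44, 129.93], [-82.83, 76.93], [-180, 180]. Speed limits (degrees/s): [127.2, 127.2, 159.86, 180, 180, 180].

### API

Orientations are given as a 3x3 rotation matrix whose columns are the frame's x, y, z axes.
In Python, from workcell import read_state, cams, finish_job gives the robot as it stands.
- The arm moves only by the tool jog_arm, never from a script. Its argument "plan" is one flat list of numbers, 7 for each row, row after row: the shift along the tool's x, y, z in cm, then the turn, a rotation vector about the tool's x, y, z in rad, then the gripper's target within -1 to 1 (shut at 1, half-way at 0, fully open at -1). In form: [x, y, z, rx, ry, rz, jaw, x, y, z, rx, ry, rz, jaw, ...]. A call has 1 to 20 rows; each row is the pose to reach, as a shift and turn from the pose commanded when the call began, along the tool's axes at that moment; what a row does not reach only later rows make up. A row lasts 1/12 s, in which the tool goes at most 41.7 mm and 7.16 degrees, less where a joint would pass 70% of its speed; a pose out of reach is approached as far as the arm can. A call with a gripper value outside its range is refused whole. The fingers move at their own pace and stop on an object; the grip force is fixed at half the most. Time passes only in rows, so rows that repeat a pose let the fingers close. It gives the time, the measured TCP pose, the force, the opening and the grip force at its end, in the units of the state.
- read_state(): the state, without advancing time (a new reading comes with each control period).
- cams.capture(name): name is "scene" or "top"; returns (picture, depth): 400x640x3 uint8, red, green, blue; 400x640 float32, m along the optical axis (not along the pixel's ray), 0 where there is no reading.
- cams.get_calibration(name): a dict with "vfov" (degrees; the focal length in pixels is half the picture's height over the tangent of half this angle, whatever the lens; pixels are square), "cx", "cy" (the principal point, pixels), "world_from_camera" (4x4, takes a point from camera to world coordinates). Camera axes: x right, y down, z forward; pixel columns grow to the right and rows downward; lengths in m; the calibration is good to about 2 mm. A picture is of the moment at which its call begins. get_calibration takes no time and is no camera call.
- finish_job(): hands the job in; it is judged then, once.
The state is a dict: "t": time; "q": joint angles; "dq": joint speeds; "joint_torque": joint torques, N m; "eef_pos": TCP position; "orientation": TCP orientation; "ft_force": force on the tool from outside, world axes, zero at the start; "wrist_torque": the same for the moment, N m; "width": finger opening in m; "grasp_force": force on a finger pad.
Only numpy, scipy, OpenCV 4.12 (cv2) and the standard library are available. Lean on these libraries where they do the work, as an engineer would, in place of code of your own. Each camera call takes 0.05 s, during which the arm holds its last target. There are 200 camera calls.

## Working session

There is one attempt and no reset: what is moved stays moved. The work goes in short steps, Python scripts to look and compute and a tool call to move; the robot and the scene stay as the last step left them, time stands still between calls to the robot, and variables do not carry over. Pictures are saved under pics/ and viewed, at most 10 in all, crops included, and the job is handed in when it is done.

Besides the shell and the picture viewer there is one more tool, called after "Request:" as name(argument=value, ...) on one line, values as JSON. jog_arm: Moves the arm, as the interface text tells. Its arguments: {"type":"object","properties":{"plan":{"type":"array"}},"required":["plan"]}

```bash
ls; mkdir -p pics; python3 - <<'E'
from workcell import read_state,cams
import cv2,numpy as np
print(read_state())
for n in("scene","top"):
    p,d=cams.capture(n);c=cams.get_calibration(n);print(n,c)
    cv2.imwrite(f"pics/{n}0.png",p[:,:,::-1]);np.savez(f"{n}0.npz",p=p,d=d)
E
```

```text
pics
{'t': 0.0, 'q': array([-7.40850066e+01,  1.36823165e+01, -8.17178554e-01,  7.55852907e+01,
       -1.33407917e-03,  8.99999966e+01]), 'dq': array([-0.08526961, -0.01078768,  0.00571821, -0.04391027, -0.06428393,
       -0.03212146]), 'joint_torque': array([-4.47704188e-04, -5.38786840e+01,  3.46439302e+01,  1.84596068e-02,
        2.43403241e-05, -3.96713318e-06]), 'eef_pos': array([ 0.14383732, -0.50446986,  0.23066359]), 'orientation': array([[ 9.61669560e-01,  2.74210639e-01, -4.28166468e-04],
       [ 2.74210973e-01, -9.61668516e-01,  1.41668556e-03],
       [-2.32839602e-05, -1.47979132e-03, -9.99998905e-01]]), 'ft_force': array([ 0.37547849,  0.01780424, -0.44747163]), 'wrist_torque': array([0.02748102, 0.03935194, 0.03103424]), 'grasp_force': 0.0, 'width': 0.08540351491495736}
scene {'vfov': 54.67737665522777, 'cx': 316.2154581636467, 'cy': 201.69345958649998, 'world_from_camera': array([[ 0.28197991,  0.61645073, -0.73517061,  1.36297876],
       [ 0.95941401, -0.17840127,  0.21839812, -0.34214843],
       [ 0.00347631, -0.76691687, -0.64173704,  0.88479501],
       [ 0.        ,  0.        ,  0.        ,  1.        ]])}
top {'vfov': 44.56292769699939, 'cx': 320.26022763077384, 'cy': 197.17949771798797, 'world_from_camera': array([[-0.01923452, -0.98181917,  0.18884161,  0.31727382],
       [-0.99969558,  0.01596691, -0.01880965, -0.08612972],
       [ 0.01545246, -0.18914592, -0.9818274 ,  1.29783628],
       [ 0.        ,  0.        ,  0.        ,  1.        ]])}
```

View pics/scene0.png

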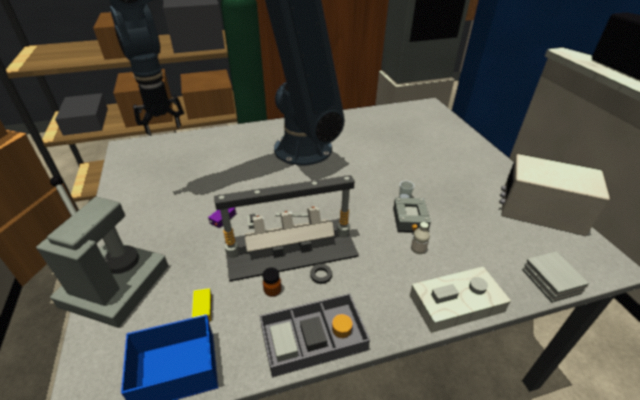

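View pics/top0.png

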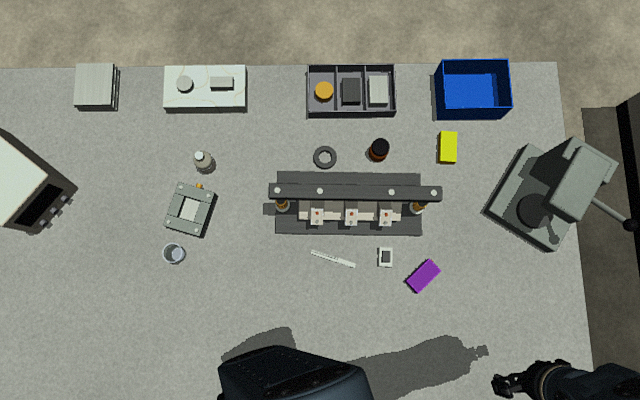

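The top view shows the rack around (350,205), with three cells at (318,216), (351,216) and (386,216), and the beam at y≈192. The nest is at (190,208), with the bottle at (203,160), the beaker at (173,253), the punch at (386,257) and the tweezers at (332,258). The purple (422,276) and yellow (448,148) blocks are the look-alikes and stay untouched. The bare aluminium cells are the ones standing in the rack slots.

```bash
cat > h.py <<'E'
import numpy as np,cv2
from workcell import read_state,cams
def cloud(n,d):
    c=cams.get_calibration(n);f=200/np.tan(np.radians(c['vfov']/2))
    v,u=np.mgrid[0:400,0:640]
    P=np.stack([(u-c['cx'])/f*d,(v-c['cy'])/f*d,d],-1)
    T=c['world_from_camera'];W=P@T[:3,:3].T+T[:3,3];W[d==0]=np.nan
    return W
E
python3 - <<'E'
from h import *
z=np.load('top0.npz');W=cloud('top',z['d']);p=z['p']
def rect(m,nm):
    q=W[m];r=cv2.minAreaRect((q[:,:2]*1000).astype(np.float32));print(nm,m.sum(),'z',np.nanmedian(q[:,2]).round(4),r)
v,u=np.mgrid[0:400,0:640];Z=W[...,2]
box=lambda a,b,c,d:(u>a)&(u<b)&(v>c)&(v<d)
print('table z',np.nanmedian(Z[box(220,260,240,300)]))
rect(box(255,450,170,215)&(Z>.21)&(Z<.25),'beam')
rect(box(255,440,160,245)&(Z>.007)&(Z<.02),'plate')
rect(box(160,222,178,240)&(Z>.042)&(Z<.058),'nest')
rect(box(178,205,195,225)&(Z>.025)&(Z<.042),'pocket')
for a in (318,351,386): 
    m=box(a-14,a+14,203,230)&(Z>.09)&(Z<.15);rect(m,'cell%d'%a);print(W[m].mean(0))
im=cv2.resize(p[150:290,150:450],None,fx=2.66,fy=2.66,interpolation=cv2.INTER_CUBIC)
cv2.imwrite('pics/crop0.png',im[:,:,::-1])
s=np.load('scene0.npz')['p'][170:290,200:440]
E
```

```text
table z 0.0002342216101454131
beam 2794 z 0.2293 ((534.029296875, -186.21353149414062), (388.6585998535156, 35.06179428100586), 88.04485321044922)
plate 4277 z 0.0126 ((551.2579345703125, -192.06857299804688), (484.2231750488281, 226.2768096923828), 88.89212799072266)
nest 1444 z 0.0501 ((532.6630249023438, 230.47560119628906), (102.1890640258789, 119.8311767578125), 72.30323028564453)
pocket 348 z 0.0353 ((534.3695678710938, 232.5224609375), (42.22922134399414, 56.8985710144043), 72.3246841430664)
cell318 250 z 0.1068 ((505.7031555175781, -99.98480224609375), (29.446218490600586, 50.871761322021484), 89.09219360351562)
[ 0.50409657 -0.09884367  0.10734004]
cell351 277 z 0.1051 ((503.4523620605469, -184.40309143066406), (29.96519660949707, 54.27559280395508), 88.3033218383789)
[ 0.50187916 -0.18392057  0.10614664]
cell386 283 z 0.1059 ((502.290771484375, -269.61358642578125), (30.713539123535156, 54.55006790161133), 88.36259460449219)
[ 0.5002066  -0.26844062  0.10624496]
```

View pics/crop0.png

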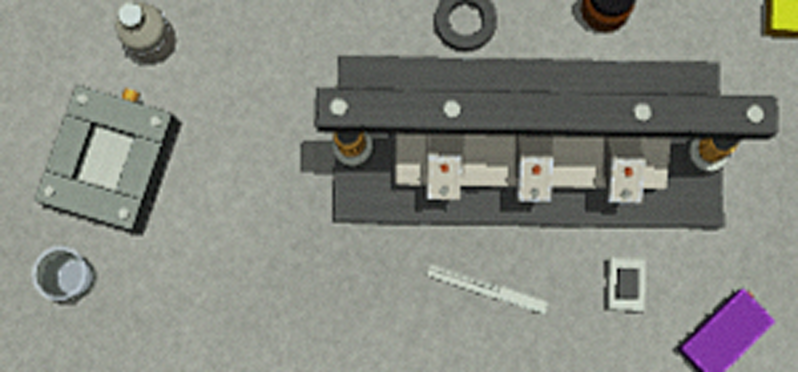

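The enlarged crop confirms three bare-aluminium cells with orange and grey studs leaning out of the rack at crop (444,178), (535,178) and (627,180). The nest pocket is at (106,157). Next I check the lean from depth and compute the first approach.

```bash
cat >> h.py <<'E'
from scipy.spatial.transform import Rotation as Ro
yaw=np.radians(-1.7);Rk=Ro.from_euler('z',yaw).as_matrix()
O=np.array([.548,-.1866,0])
def slot(k): return O+Rk@np.array([-.002,.085*k,.037])
def pose(k,up,L=35.):  # TCP 'up' metres up the lean from slot floor
    s=np.radians(35);l=np.radians(L)
    p=slot(k)+Rk@np.array([-np.sin(s),0,np.cos(s)])*up
    z=Rk@np.array([np.sin(l),0,-np.cos(l)]);y=-Rk[:,1]
    return p,np.c_[np.cross(y,z),y,z]
def delta(p,R,s=None):
    s=s or read_state();Rc=s['orientation']
    return (Rc.T@(p-s['eef_pos'])*100).round(2),Ro.from_matrix(Rc.T@R).as_rotvec().round(4)
E
python3 - <<'E'
from h import *
z=np.load('top0.npz');W=cloud('top',z['d']);v,u=np.mgrid[0:400,0:640]
for k,a in ((1,318),(0,351),(-1,386)):
    m=(abs(u-a)<14)&(v>203)&(v<230)&(W[...,2]>.075)&(W[...,2]<.15)
    q=(W[m]-slot(k))@Rk; q=q[abs(q[:,1])<.012]
    s,c=np.sin(np.radians(35)),np.cos(np.radians(35))
    al=-q[:,0]*s+q[:,2]*c; pe=q[:,0]*c+q[:,2]*s
    t=(al>.078)&(pe>-.028)&(pe<.016); ft=np.polyfit(pe[t],al[t],1)
    r=(al<.079)&(al>.045)&(pe>.008); fr=np.polyfit(al[r],pe[r],1) if r.sum()>8 else None
    print(k,'top fit',np.degrees(np.arctan(ft[0])),ft[1],t.sum(),'rear',fr is not None and (np.degrees(np.arctan(fr[0])),fr[0]*.06+fr[1],r.sum()),'pe range',np.percentile(pe[t],[1,99]),'y',np.nanpercentile(((W[m]-slot(k))@Rk)[:,1],[3,97]))
for up in(.145,): print(delta(*pose(-1,up,37)),pose(-1,up,37)[0])
E
```

```text
1 top fit 2.0729967111293424 0.08686645274457337 131 rear (np.float64(-2.588141534140374), np.float64(0.020614864448604865), np.int64(39)) pe range [-0.02328825  0.01526883] y [-0.01291574  0.01516105]
0 top fit 0.8354363968895355 0.0869039309585922 148 rear (np.float64(-1.5967689518992176), np.float64(0.019811840833555826), np.int64(45)) pe range [-0.0242774   0.01512721] y [-0.01410762  0.01584645]
-1 top fit 4.322727308552131 0.08751941357415749 139 rear (np.float64(-0.9276576293987018), np.float64(0.01963348941104196), np.int64(48)) pe range [-0.02413787  0.01557661] y [-0.02830934  0.01606339]
(array([ 36.89, -13.96,   7.52]), array([-0.1005,  0.6408,  0.2963])) [ 0.46034727 -0.26903596  0.15577705]
```

Request:
jog_arm(plan=[1.8,-0.7,0.4,-0.005,0.032,0.015,-0.4,4.4,-1.7,0.9,-0.012,0.077,0.036,-0.4,7.4,-2.8,1.5,-0.02,0.128,0.059,-0.4,10.3,-3.9,2.1,-0.028,0.179,0.083,-0.4,13.3,-5,2.7,-0.036,0.23,0.107,-0.4,16.2,-6.1,3.3,-0.044,0.282,0.13,-0.4,19.2,-7.3,3.9,-0.052,0.333,0.154,-0.4,22.1,-8.4,4.5,-0.06,0.385,0.178,-0.4,25.1,-9.5,5.1,-0.068,0.436,0.2,-0.4,28,-10.6,5.7,-0.076,0.487,0.225,-0.4,31,-11.7,6.3,-0.084,0.538,0.249,-0.4,33.6,-12.7,6.8,-0.091,0.583,0.27,-0.4,35.4,-13.4,7.2,-0.096,0.615,0.284,-0.4,36.9,-14,7.5,-0.1,0.641,0.296,-0.4,36.9,-14,7.5,-0.1,0.641,0.296,-0.4,36.9,-14,7.5,-0.1,0.641,0.296,-0.4])

```text
t: 1.43
eef_pos: [0.46, -0.268, 0.1557]
orientation: [[0.799, -0.027, 0.601], [-0.022, -1.0, -0.017], [0.601, 0.0, -0.799]]
ft_force: [0.9, -0.2, 0.0]
width: 0.0598
grasp_force: 0.0
```

```bash
python3 - <<'E'
from h import *
p,d=cams.capture('top');cv2.imwrite('pics/top1.png',cv2.resize(p[150:350,250:550],None,fx=2.66,fy=2.66)[:,:,::-1])
s=read_state();print(s['t'],s['ft_force'],s['width'])
print(delta(*pose(-1,.145,37)),delta(*pose(-1,.046,37)))
# target with measured offset: y +1mm, perp -2mm
E
```

```text
1.4833 [ 0.52955334 -0.13125179 -0.27908152] 0.05990883184433756
(array([-0.01,  0.01,  0.04]), array([-0.0001,  0.0006,  0.0017])) (array([-0.35,  0.01,  9.94]), array([-0.0001,  0.0006,  0.0017]))
```

View pics/top1.png

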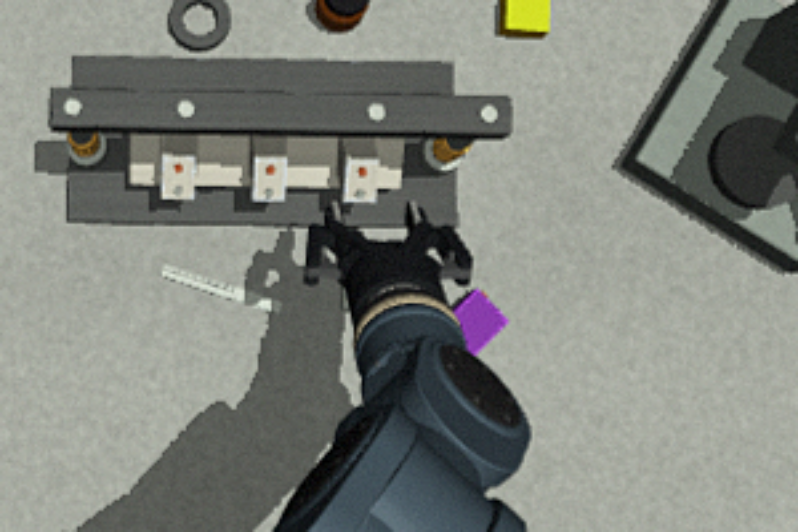

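Finger tips are at crop (335,210) and (413,210), and the target cell is at (361,180). I check the sideways alignment with depth.

```bash
python3 - <<'E'
from h import *
p,d=cams.capture('top');W=cloud('top',d);s=read_state()
q=(W-s['eef_pos'])@s['orientation']
m=(q[...,2]>-.04)&(q[...,2]<0.005)&(abs(q[...,0])<.02)&(abs(q[...,1])<.07)
for sg in(1,-1):
    f=q[m&(q[...,1]*sg>0)];print(len(f),np.percentile(f,[5,50,95],axis=0).round(4))
c=(q[...,2]>.055)&(q[...,2]<.1)&(abs(q[...,1])<.03)&(q[...,0]<.03)&(q[...,0]>-.035)&(W[...,2]>.085)
f=q[c];print('cell',len(f),np.percentile(f,[2,50,98],axis=0).round(4))
E
```

```text
53 [[-0.005   0.0301 -0.0372]
 [ 0.0083  0.0318 -0.0226]
 [ 0.0135  0.0431 -0.0073]]
44 [[-0.0028 -0.0428 -0.0372]
 [ 0.0089 -0.036  -0.0243]
 [ 0.0131 -0.0303 -0.0122]]
cell 287 [[-0.0248 -0.0163  0.0554]
 [ 0.0062 -0.0026  0.0601]
 [ 0.0183  0.0132  0.0971]]
```

Request:
jog_arm(plan=[-0.3,-0.15,0.5,0,0,0,-0.4,-0.6,-0.15,1.5,0,0,0,-0.4,-0.6,-0.15,3,0,0,0,-0.4,-0.6,-0.15,4.5,0,0,0,-0.4,-0.6,-0.15,6,0,0,0,-0.4,-0.6,-0.15,7.5,0,0,0,-0.4,-0.6,-0.15,8.7,0,0,0,-0.4,-0.6,-0.15,9.5,0,0,0,-0.4,-0.6,-0.15,9.9,0,0,0,-0.4,-0.6,-0.15,9.9,0,0,0,-0.4,-0.6,-0.15,9.9,0,0,0,-0.4])

```text
t: 2.45
eef_pos: [0.5151, -0.2694, 0.0736]
orientation: [[0.798, -0.029, 0.602], [-0.023, -1.0, -0.018], [0.602, 0.001, -0.799]]
ft_force: [-0.1, -0.6, 0.3]
width: 0.0597
grasp_force: 0.0
```

Request:
jog_arm(plan=[0,0,0,0,0,0,0,0,0,0,0,0,0,0.6,0,0,0,0,0,0,1,0,0,0,0,0,0,1,0,0,0,0,0,0,1,0,0,0,0,0,0,1,0,0,0,0,0,0,1,0,0,0,0,0,0,1,0,0,0,0,0,0,1])

```text
t: 3.2
eef_pos: [0.5153, -0.2695, 0.0743]
orientation: [[0.798, -0.03, 0.603], [-0.023, -1.0, -0.019], [0.603, 0.002, -0.798]]
ft_force: [-4.4, -0.6, 6.3]
width: 0.0294
grasp_force: 59.1
```

Request:
jog_arm(plan=[0,0,-0.2,0,0,0,1,0,0,-0.6,0,0,0,1,0.05,0,-1.2,0,0,0,1,0.05,0,-1.9,0,0,0,1,0.1,0,-2.6,0,0,0,1,0.1,0,-3.3,0,0,0,1,0.15,0,-4,0,0,0,1,0.15,0,-4.6,0,0,0,1,0.15,0,-5,0,0,0,1,0.15,0,-5,0,0,0,1,0.15,0,-5,0,0,0,1,0.15,0,-5,0,0,0,1,0.15,0,-5,0,0,0,1])

```text
t: 4.28
eef_pos: [0.4864, -0.2682, 0.1141]
orientation: [[0.798, -0.029, 0.602], [-0.023, -1.0, -0.018], [0.602, 0.0, -0.799]]
ft_force: [0.1, -0.8, -1.2]
width: 0.0295
grasp_force: 59.4
```

```bash
python3 - <<'E'
from h import *
for i in range(3):
    p,d=cams.capture('scene');s=read_state();print(s['t'],s['ft_force'].round(2),s['eef_pos'].round(4))
cv2.imwrite('pics/s2.png',cv2.resize(p[150:300,190:400],None,fx=3,fy=3)[:,:,::-1])
E
```

```text
4.3333 [ 0.1   0.25 -2.03] [ 0.4863 -0.2681  0.1141]
4.3833 [ 0.32 -0.12 -1.17] [ 0.4863 -0.2682  0.1141]
4.4333 [ 0.2  -0.26 -0.3 ] [ 0.4863 -0.2682  0.1141]
```

View pics/s2.png

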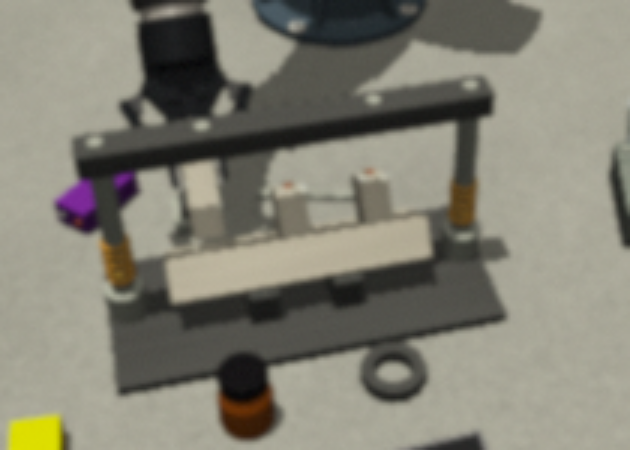

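The picture shows the right cell (from the robot's side) raised at crop (203,195) and the other two still in their slots at (292,205) and (370,192). The vertical force averages about -1.2 N, so this cell is empty. I put it back.

Request:
jog_arm(plan=[0,0,0.3,0,0,0,1,-0.05,0,1,0,0,0,1,-0.05,0,1.7,0,0,0,1,-0.1,0,2.4,0,0,0,1,-0.1,0,3.1,0,0,0,1,-0.15,0,3.8,0,0,0,1,-0.15,0,4.4,0,0,0,1,-0.15,0,4.8,0,0,0,1,-0.15,0,4.95,0,0,0,1,-0.15,0,4.95,0,0,0,1])

```text
t: 5.27
eef_pos: [0.5152, -0.2692, 0.0743]
orientation: [[0.798, -0.029, 0.602], [-0.023, -1.0, -0.018], [0.603, 0.001, -0.798]]
ft_force: [-1.4, 2.1, 4.3]
width: 0.0296
grasp_force: 60.2
```

Request:
jog_arm(plan=[0,0,0,0,0,0,0.3,0,0,0,0,0,0,0,0,0,0,0,0,0,-0.4,0,0,0,0,0,0,-0.4,0,0,0,0,0,0,-0.4,0,0,0,0,0,0,-0.4])

```text
t: 5.77
eef_pos: [0.5149, -0.2691, 0.0739]
orientation: [[0.798, -0.029, 0.602], [-0.023, -1.0, -0.018], [0.602, 0.001, -0.798]]
ft_force: [-0.1, 1.1, 0.2]
width: 0.0596
grasp_force: 0.0
```

```bash
python3 - <<'E'
from h import *
s=read_state();print(s['eef_pos'],s['width'],s['ft_force'])
E
```

```text
[ 0.51488014 -0.26914906  0.0739356 ] 0.05957585227814342 [-0.10494191  1.13332484  0.18391886]
```

Request:
jog_arm(plan=[0,0,-0.5,0,0,0,-0.4,0,0,-2,0,0,0,-0.4,0,0,-4,0,0,0,-0.4,0,0,-6,0,0,0,-0.4,0,-1,-6.5,0,0,0,-0.4,0,-3.5,-6.5,0,0,0,-0.4,0,-6,-6.5,0,0,0,-0.4,0,-8,-6.5,0,0,0,-0.4,0,-8.5,-6.5,0,0,0,-0.4,0,-8.5,-6.5,0,0,0,-0.4])

```text
t: 6.6
eef_pos: [0.478, -0.1813, 0.1257]
orientation: [[0.798, -0.027, 0.602], [-0.021, -1.0, -0.017], [0.602, 0.001, -0.798]]
ft_force: [-0.4, -0.1, 0.2]
width: 0.0598
grasp_force: 0.0
```

```bash
python3 - <<'E'
from h import *
p,d=cams.capture('top');W=cloud('top',d);s=read_state()
q=(W-s['eef_pos'])@s['orientation']
c=(q[...,2]>.025)&(q[...,2]<.06)&(abs(q[...,1])<.03)&(q[...,0]<.03)&(q[...,0]>-.035)&(W[...,2]>.085)
f=q[c];print('cell',len(f),np.percentile(f,[2,50,98],axis=0).round(4))
# replaced cell check
z=np.load('top0.npz');W0=cloud('top',z['d'])
for k in(-1,0,1):
  for w in(W0,W):
    r=(w-slot(k))@Rk;m=(w[...,2]>.09)&(w[...,2]<.13)&(abs(r[...,1])<.025)&(r[...,0]<-.02)&(r[...,0]>-.085);print(k,m.sum(),r[m].mean(0).round(4))
print(s['eef_pos'],pose(0,.11,37)[0],s['ft_force'])
E
```

```text
cell 183 [[-0.0216 -0.0135  0.0251]
 [ 0.0148  0.0003  0.0283]
 [ 0.024   0.0157  0.0585]]
-1 260 [-0.0457  0.0018  0.0702]
-1 263 [-0.0458  0.0018  0.07  ]
0 254 [-0.0466  0.0013  0.07  ]
0 254 [-0.0463  0.0015  0.0703]
1 238 [-0.0458  0.0014  0.0708]
1 240 [-0.0458  0.0013  0.0705]
[ 0.47849587 -0.18232827  0.12604067] [ 0.48293524 -0.18466892  0.12710672] [-0.93347083  0.19095754 -0.51701237]
```

Request:
jog_arm(plan=[0,0.1,0.5,0,0,0,-0.4,0,0.1,2,0,0,0,-0.4,0,0.1,3.5,0,0,0,-0.4,0,0.1,5,0,0,0,-0.4,0,0.1,6,0,0,0,-0.4,0,0.1,6.5,0,0,0,-0.4,0,0.1,6.5,0,0,0,-0.4,0,0.1,6.5,0,0,0,0,0,0.1,6.5,0,0,0,0.6,0,0.1,6.5,0,0,0,1,0,0.1,6.5,0,0,0,1,0,0.1,6.5,0,0,0,1,0,0.1,6.5,0,0,0,1,0,0.1,6.5,0,0,0,1,0,0.1,6.5,0,0,0,1])

```text
t: 7.9
eef_pos: [0.5175, -0.1854, 0.0743]
orientation: [[0.798, -0.029, 0.602], [-0.023, -1.0, -0.019], [0.603, 0.001, -0.798]]
ft_force: [-3.1, -0.0, 3.2]
width: 0.0297
grasp_force: 60.0
```

Request:
jog_arm(plan=[0,0,-0.2,0,0,0,1,0,0,-0.6,0,0,0,1,0.05,0,-1.2,0,0,0,1,0.05,0,-1.9,0,0,0,1,0.1,0,-2.6,0,0,0,1,0.1,0,-3.3,0,0,0,1,0.15,0,-4,0,0,0,1,0.15,0,-4.6,0,0,0,1,0.15,0,-5,0,0,0,1,0.15,0,-5,0,0,0,1,0.15,0,-5,0,0,0,1,0.15,0,-5,0,0,0,1,0.15,0,-5,0,0,0,1])

```text
t: 8.98
eef_pos: [0.4885, -0.1842, 0.1145]
orientation: [[0.798, -0.029, 0.602], [-0.023, -1.0, -0.018], [0.602, 0.0, -0.799]]
ft_force: [0.4, -0.5, -1.3]
width: 0.0299
grasp_force: 59.2
```

```bash
python3 - <<'E'
from h import *
for i in range(4):
    p,d=cams.capture('scene');s=read_state();print(s['t'],s['ft_force'].round(2),s['eef_pos'].round(4),s['width'])
E
```

```text
9.0333 [ 0.22 -0.11 -1.24] [ 0.4885 -0.1842  0.1144] 0.029134640403448427
9.0833 [ 0.43  0.58 -1.51] [ 0.4885 -0.1842  0.1144] 0.02962174548933088
9.1333 [ 0.93  0.69 -0.98] [ 0.4885 -0.1842  0.1144] 0.02949069432587156
9.1833 [-0.21 -0.06 -0.98] [ 0.4885 -0.1842  0.1145] 0.029389523122803674
```

The second cell is also empty (about -1.2 N). I put it back and go on to the left one, which should be the full one.

Request:
jog_arm(plan=[0,0,0.3,0,0,0,1,-0.05,0,1,0,0,0,1,-0.05,0,1.7,0,0,0,1,-0.1,0,2.4,0,0,0,1,-0.1,0,3.1,0,0,0,1,-0.15,0,3.8,0,0,0,1,-0.15,0,4.4,0,0,0,1,-0.15,0,4.8,0,0,0,1,-0.15,0,4.95,0,0,0,1,-0.15,0,4.95,0,0,0,1])

```text
t: 10.02
eef_pos: [0.5174, -0.1852, 0.0743]
orientation: [[0.798, -0.029, 0.602], [-0.023, -1.0, -0.018], [0.602, 0.001, -0.798]]
ft_force: [1.5, 0.3, 0.3]
width: 0.0295
grasp_force: 59.3
```

Request:
jog_arm(plan=[0,0,0,0,0,0,0.3,0,0,0,0,0,0,0,0,0,0,0,0,0,-0.4,0,0,0,0,0,0,-0.4,0,0,0,0,0,0,-0.4,0,0,0,0,0,0,-0.4])

```text
t: 10.52
eef_pos: [0.5171, -0.1852, 0.0744]
orientation: [[0.798, -0.029, 0.602], [-0.023, -1.0, -0.018], [0.602, 0.001, -0.798]]
ft_force: [0.4, 0.3, 0.5]
width: 0.0596
grasp_force: 0.0
```

Request:
jog_arm(plan=[0,0,-0.5,0,0,0,-0.4,0,0,-2,0,0,0,-0.4,0,0,-4,0,0,0,-0.4,0,0,-6,0,0,0,-0.4,0,-1,-6.5,0,0,0,-0.4,0,-3.5,-6.5,0,0,0,-0.4,0,-6,-6.5,0,0,0,-0.4,0,-8,-6.5,0,0,0,-0.4,0,-8.4,-6.5,0,0,0,-0.4,0,-8.4,-6.5,0,0,0,-0.4])

```text
t: 11.35
eef_pos: [0.4802, -0.0984, 0.1261]
orientation: [[0.798, -0.027, 0.602], [-0.021, -1.0, -0.017], [0.602, 0.001, -0.798]]
ft_force: [0.4, 0.1, 0.3]
width: 0.0597
grasp_force: 0.0
```

```bash
python3 - <<'E'
from h import *
p,d=cams.capture('top');W=cloud('top',d);s=read_state()
q=(W-s['eef_pos'])@s['orientation']
c=(q[...,2]>.025)&(q[...,2]<.06)&(abs(q[...,1])<.03)&(q[...,0]<.03)&(q[...,0]>-.035)&(W[...,2]>.085)
f=q[c];print('cell',len(f),np.percentile(f,[2,50,98],axis=0).round(4))
for k in(-1,0,1):
    r=(W-slot(k))@Rk;m=(W[...,2]>.09)&(W[...,2]<.13)&(abs(r[...,1])<.025)&(r[...,0]<-.02)&(r[...,0]>-.085);print(k,m.sum(),r[m].mean(0).round(4))
print(s['eef_pos'],pose(1,.11,37)[0],s['ft_force'])
E
```

```text
cell 199 [[-0.0196 -0.0149  0.0251]
 [ 0.0151 -0.002   0.0276]
 [ 0.0251  0.0127  0.0573]]
-1 263 [-0.0457  0.0017  0.0699]
0 235 [-0.0451 -0.0002  0.0711]
1 239 [-0.0456  0.0013  0.0708]
[ 0.48054502 -0.09927254  0.12632877] [ 0.48545687 -0.09970633  0.12710672] [1.40744644 0.51054161 0.40456075]
```

Request:
jog_arm(plan=[0,-0.1,0.5,0,0,0,-0.4,0,-0.1,2,0,0,0,-0.4,0,-0.1,3.5,0,0,0,-0.4,0,-0.1,5,0,0,0,-0.4,0,-0.1,6,0,0,0,-0.4,0,-0.1,6.5,0,0,0,-0.4,0,-0.1,6.5,0,0,0,-0.4,0,-0.1,6.5,0,0,0,0,0,-0.1,6.5,0,0,0,0.6,0,-0.1,6.5,0,0,0,1,0,-0.1,6.5,0,0,0,1,0,-0.1,6.5,0,0,0,1,0,-0.1,6.5,0,0,0,1,0,-0.1,6.5,0,0,0,1,0,-0.1,6.5,0,0,0,1])

```text
t: 12.65
eef_pos: [0.5196, -0.1004, 0.0748]
orientation: [[0.798, -0.03, 0.602], [-0.023, -1.0, -0.019], [0.603, 0.001, -0.798]]
ft_force: [-5.5, -1.7, 7.1]
width: 0.0296
grasp_force: 60.6
```

Request:
jog_arm(plan=[0,0,-0.2,0,0,0,1,0,0,-0.6,0,0,0,1,0.05,0,-1.2,0,0,0,1,0.05,0,-1.9,0,0,0,1,0.1,0,-2.6,0,0,0,1,0.1,0,-3.3,0,0,0,1,0.15,0,-4,0,0,0,1,0.15,0,-4.6,0,0,0,1,0.15,0,-5,0,0,0,1,0.15,0,-5,0,0,0,1,0.15,0,-5,0,0,0,1,0.15,0,-5,0,0,0,1,0.15,0,-5,0,0,0,1])

```text
t: 13.73
eef_pos: [0.4906, -0.0993, 0.1147]
orientation: [[0.798, -0.029, 0.601], [-0.023, -1.0, -0.018], [0.602, 0.001, -0.799]]
ft_force: [0.5, 0.3, -4.6]
width: 0.0293
grasp_force: 60.0
```

```bash
cat >> h.py <<'E'
ny=np.radians(-17.7);Rn=Ro.from_euler('z',ny).as_matrix()
N=np.array([.5333,.2312,0]);Rt=np.c_[Rn[:,0],-Rn[:,1],[0,0,-1.]]
E
python3 - <<'E'
from h import *
for i in range(4):
    p,d=cams.capture('scene');s=read_state();print(s['t'],s['ft_force'].round(2),s['eef_pos'].round(4),s['width'])
# step1: retreat to front & up, then over the nest with tool down
print('above nest TCP z=.2',delta(N+[0,0,.20],Rt))
print('half: ',delta(np.array([.40,-.05,.22]),s['orientation']))
E
```

```text
13.7833 [ 0.35  0.07 -4.61] [ 0.4906 -0.0993  0.1147] 0.02950020374579665
13.8333 [-0.19  0.12 -4.18] [ 0.4906 -0.0993  0.1147] 0.029638716761435653
13.8833 [-0.44 -0.21 -4.08] [ 0.4906 -0.0993  0.1147] 0.029155833675777468
13.9333 [ 0.04 -0.04 -4.86] [ 0.4907 -0.0993  0.1148] 0.02966526373755968
above nest TCP z=.2 (array([  7.77, -33.16,  -4.84]), array([-0.0897, -0.6415,  0.27  ]))
half:  (array([ -1.02,  -4.66, -13.94]), array([0., 0., 0.]))
```

The third cell weighs about 4.5 N, so it is the full one. I carry it clear of the front, then over to the nest.

Request:
jog_arm(plan=[0,0,-0.5,0,0,0,1,0,0,-1.5,0,0,0,1,0,0,-3,0,0,0,1,-0.1,-0.3,-4.8,0,0,0,1,-0.2,-0.8,-6.6,0,0,0,1,-0.2,-1.8,-8.4,0,0,0,1,-0.3,-3,-10.2,0,0,0,1,-0.3,-4.5,-12,0,0,0,1,-0.4,-6,-13.4,0,0,0,1,-0.4,-7.1,-14.3,0,0,0,1,-0.4,-7.6,-14.7,0,0,0,1,-0.4,-7.6,-14.7,0,0,0,1])

```text
t: 14.93
eef_pos: [0.4011, -0.0196, 0.231]
orientation: [[0.797, -0.027, 0.603], [-0.021, -1.0, -0.017], [0.604, 0.001, -0.797]]
ft_force: [0.6, 0.1, -4.6]
width: 0.0291
grasp_force: 60.1
```

```bash
python3 - <<'E'
from h import *
s=read_state();print(s['eef_pos'],s['ft_force'])
d,r=delta(N+[0,0,.20],Rt);print(d,r)
Q=s['orientation']
w=[np.array([.41,.10,.23])]
print(delta(w[0],Ro.from_matrix(Q)*Ro.from_rotvec(r*.5) and (Ro.from_matrix(Q)*Ro.from_rotvec(r*.5)).as_matrix()))
E
```

```text
[ 0.40114055 -0.01961991  0.23101915] [ 0.60483665  0.06039745 -4.58446863]
[  8.13 -25.43  10.03] [-0.0907 -0.6439  0.2721]
(array([  0.39, -11.98,   0.41]), array([-0.0454, -0.3219,  0.1361]))
```

Request:
jog_arm(plan=[0,-0.6,0,-0.002,-0.016,0.007,1,0.1,-2,0.1,-0.008,-0.054,0.023,1,0.1,-4,0.1,-0.015,-0.107,0.045,1,0.2,-6,0.2,-0.023,-0.161,0.068,1,0.3,-8,0.3,-0.03,-0.215,0.09,1,0.3,-10,0.3,-0.038,-0.268,0.113,1,0.5,-12,0.5,-0.045,-0.322,0.136,1,1.3,-13.8,1.4,-0.053,-0.375,0.159,1,2.4,-15.8,2.8,-0.06,-0.43,0.181,1,3.6,-17.8,4.3,-0.068,-0.483,0.204,1,4.8,-19.8,5.8,-0.076,-0.537,0.227,1,5.9,-21.7,7.3,-0.083,-0.59,0.25,1,6.9,-23.4,8.6,-0.088,-0.625,0.264,1,7.7,-24.7,9.5,-0.091,-0.644,0.272,1,8.1,-25.4,10,-0.091,-0.644,0.272,1,8.1,-25.4,10,-0.091,-0.644,0.272,1,8.1,-25.4,10,-0.091,-0.644,0.272,1])

```text
t: 16.35
eef_pos: [0.4208, -0.102, 0.2103]
orientation: [[0.966, -0.257, 0.006], [-0.257, -0.966, 0.033], [-0.002, -0.033, -0.999]]
ft_force: [0.1, 0.4, -3.8]
width: 0.0294
grasp_force: 60.5
```

```bash
python3 - <<'E'
from h import *
p,d=cams.capture('scene');s=read_state();print(s['eef_pos'],s['ft_force'],delta(N+[0,0,.081+.005],Rt))
cv2.imwrite('pics/s4.png',cv2.resize(p[90:290,340:480],None,fx=4,fy=3)[:,:,::-1] if 0 else cv2.resize(p[110:260,340:500],None,fx=4,fy=4,interpolation=cv2.INTER_CUBIC)[:,:,::-1])
W=cloud('scene',d);q=(W-s['eef_pos'])@Rt
m=(abs(q[...,0])<.04)&(abs(q[...,1])<.03)&(q[...,2]>.0)&(q[...,2]<.07);f=q[m]
print(m.sum(),np.percentile(f,[2,50,98],axis=0).round(4))
# rear face (+x nest) & side normal: lean in tool xz
r=m&(q[...,0]>.01)&(q[...,2]<.045)&(abs(q[...,1])<.012);print(r.sum(),np.polyfit(q[r][:,2],q[r][:,0],1))
E
```

```text
[ 0.42112393 -0.10193311  0.21024216] [ 0.50117363  0.29096672 -4.98807741] (array([  2.3 , -34.64,  13.58]), array([-0.0333,  0.0027,  0.049 ]))
108 [[-0.0023 -0.0187  0.0017]
 [ 0.0187 -0.0038  0.0212]
 [ 0.0216  0.0113  0.0397]]
82 [0.00764547 0.01856544]
```

View pics/s4.png

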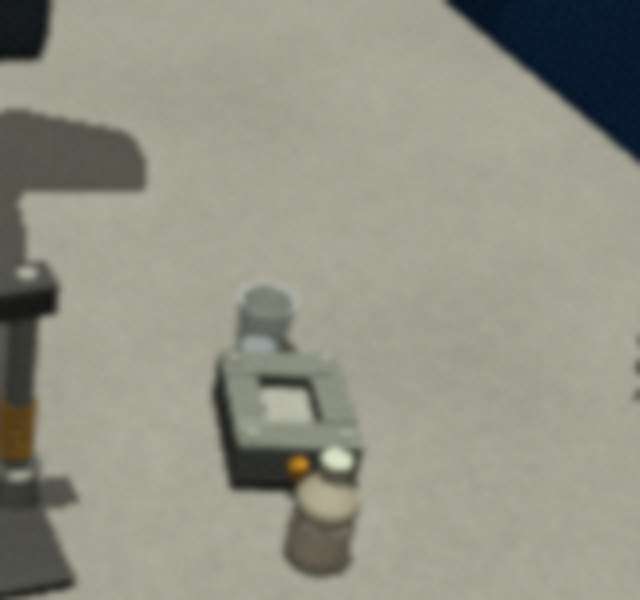

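The picture shows a free nest pocket at crop (285,400), and the gripper did not arrive there: it is at y = -0.10. I check the joints to see why.

```bash
python3 - <<'E'
from h import *
s=read_state();print(s['q'].round(1),s['dq'].round(1),s['t'])
print(delta(N+[0,0,.20],Rt))
E
```

```text
[-15.    5.3 -14.4  70.5   1.9 179.9] [ 0.3 -1.  -0.3  0.9  0.   0.1] 16.4
(array([  2.28, -35.02,   2.19]), array([-0.0333,  0.0027,  0.049 ]))
```

Request:
jog_arm(plan=[0,0,0,0,0,0,1,0,0,0,0,0,0,1])

```text
t: 16.57
eef_pos: [0.4204, -0.1015, 0.211]
orientation: [[0.967, -0.257, 0.007], [-0.257, -0.966, 0.033], [-0.002, -0.033, -0.999]]
ft_force: [-0.4, 0.6, -3.9]
width: 0.0294
grasp_force: 60.4
```

Joint 6 is at its limit (179.9°). The grasp is symmetric, so I turn the tool half a turn the other way and place the cell at yaw 162.3°.

```bash
python3 - <<'E'
from h import *
Rt2=Rt@np.diag([-1,-1,1.])
R=Ro.from_euler('z',-90,degrees=True).as_matrix()
print(delta(np.array([.41,.08,.23]),Rt@Ro.from_rotvec([0,0,-1.65]).as_matrix()))
E
```

```text
(array([ -5.66, -17.33,  -1.31]), array([-0.0274, -0.0251, -1.6005]))
```

Request:
jog_arm(plan=[-0.1,-0.2,-0.1,-0.001,-0.001,-0.05,1,-0.3,-0.8,-0.1,-0.002,-0.002,-0.14,1,-0.6,-1.8,-0.2,-0.004,-0.004,-0.24,1,-1,-3,-0.3,-0.006,-0.006,-0.34,1,-1.4,-4.2,-0.4,-0.008,-0.007,-0.44,1,-1.8,-5.4,-0.5,-0.01,-0.009,-0.54,1,-2.2,-6.6,-0.5,-0.011,-0.01,-0.64,1,-2.6,-7.8,-0.6,-0.013,-0.012,-0.74,1,-3,-9,-0.7,-0.014,-0.013,-0.84,1,-3.4,-10.2,-0.8,-0.016,-0.015,-0.94,1,-3.7,-11.4,-0.9,-0.018,-0.016,-1.04,1,-4.1,-12.6,-1,-0.02,-0.018,-1.14,1,-4.5,-13.8,-1,-0.021,-0.019,-1.24,1,-4.9,-15,-1.1,-0.023,-0.021,-1.34,1,-5.2,-16,-1.2,-0.025,-0.023,-1.44,1,-5.5,-16.8,-1.3,-0.026,-0.024,-1.53,1,-5.6,-17.2,-1.3,-0.027,-0.025,-1.58,1,-5.7,-17.3,-1.3,-0.027,-0.025,-1.6,1,-5.7,-17.3,-1.3,-0.027,-0.025,-1.6,1])

```text
t: 18.15
eef_pos: [0.4095, 0.0798, 0.2299]
orientation: [[0.228, 0.974, -0.0], [0.974, -0.228, 0.001], [0.001, -0.0, -1.0]]
ft_force: [0.2, -1.0, -4.2]
width: 0.029
grasp_force: 60.5
```

```bash
echo 'Rt2=Rt@np.diag([-1,-1,1.])' >> h.py; python3 - <<'E'
from h import *
s=read_state();print(s['q'].round(1),s['t'],s['ft_force'])
print(delta(N+[0,0,.18],Rt2))
E
```

```text
[ 11.    3.1 -13.8  73.1   0.  114.2] 18.15 [ 0.23106408 -0.99461075 -4.23446521]
(array([17.56,  8.61,  5.  ]), array([ 1.0000e-04, -7.0000e-04, -1.4916e+00]))
```

Request:
jog_arm(plan=[0.3,0.1,0.1,0,0,-0.03,1,0.9,0.4,0.2,0,0,-0.1,1,1.9,0.9,0.5,0,0,-0.19,1,3,1.5,0.8,0,0,-0.29,1,4.2,2,1.2,0,0,-0.39,1,5.4,2.6,1.5,0,0,-0.49,1,6.6,3.2,1.9,0,0,-0.59,1,7.8,3.8,2.2,0,0,-0.69,1,9,4.4,2.6,0,0,-0.79,1,10.2,5,2.9,0,0,-0.89,1,11.5,5.6,3.3,0,0,-0.99,1,12.8,6.3,3.6,0,0,-1.09,1,14,6.9,4,0,0,-1.19,1,15.2,7.5,4.3,0,0,-1.29,1,16.3,8,4.6,0,0,-1.38,1,17.1,8.4,4.9,0,0,-1.45,1,17.5,8.6,5,0,0,-1.49,1,17.5,8.6,5,0,0,-1.49,1,17.5,8.6,5,0,0,-1.49,1])

```text
t: 19.73
eef_pos: [0.5336, 0.2299, 0.1791]
orientation: [[-0.951, 0.308, -0.002], [0.308, 0.951, -0.0], [0.002, -0.0, -1.0]]
ft_force: [-0.6, 0.4, -3.3]
width: 0.0295
grasp_force: 60.5
```

```bash
python3 - <<'E'
from h import *
s=read_state();print(s['q'].round(1),s['ft_force'],delta(N+[0,0,.18],Rt2))
for n in('top','scene'):
    p,d=cams.capture(n);W=cloud(n,d);q=(W-s['eef_pos'])@Rt
    m=(abs(q[...,0])<.045)&(abs(q[...,1])<.03)&(q[...,2]>-.002)&(q[...,2]<.065);f=q[m]
    print(n,m.sum(),np.percentile(f,[2,50,98],axis=0).round(4) if len(f) else '')
    r=m&(q[...,0]>.01)&(q[...,2]<.043)&(abs(q[...,1])<.012)
    if r.sum()>9: print(r.sum(),np.polyfit(q[r][:,2],q[r][:,0],1))
    n0=(W-N)@Rn; t=(abs(n0[...,2]-.05)<.006)&(abs(n0[...,0])<.07)&(abs(n0[...,1])<.06)
    if t.sum()>50: print('nest top',t.sum(),cv2.minAreaRect((n0[t][:,:2]*1000).astype(np.float32)))
    if n=='scene': cv2.imwrite('pics/s5.png',cv2.resize(p[110:260,340:500],None,fx=4,fy=4,interpolation=cv2.INTER_CUBIC)[:,:,::-1])
E
```

```text
[23.3 20.4  1.2 70.9  0.  41.2] [-0.63326855  0.40057528 -3.26029118] (array([ 0.07,  0.12, -0.09]), array([-0.0005, -0.0015, -0.0043]))
top 57 [[-0.0213 -0.0096 -0.0015]
 [-0.0159  0.0162  0.0227]
 [ 0.0203  0.0174  0.0458]]
nest top 1127 ((-0.061588287353515625, -1.5516510009765625), (120.3033447265625, 100.53282165527344), 0.009085013531148434)
scene 163 [[-0.0184 -0.0148 -0.0012]
 [ 0.0187  0.0048  0.0218]
 [ 0.0228  0.0151  0.0442]]
95 [0.00234456 0.01971535]
nest top 643 ((-0.2754859924316406, 1.4111480712890625), (124.34271240234375, 101.00090026855469), 0.6798458099365234)
```

View pics/s5.png

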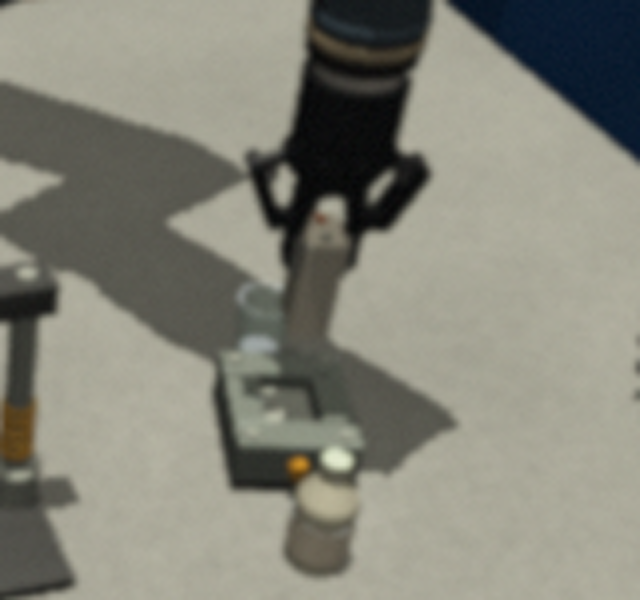

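The cell hangs upright above the pocket at crop (315,290), centred within about 1 mm and with no measurable tilt. I lower it.

Request:
jog_arm(plan=[0.1,0.1,0.5,0,0,0,1,0.1,0.1,1.5,0,0,0,1,0.1,0.1,3,0,0,0,1,0.1,0.1,4.5,0,0,0,1,0.1,0.1,6,0,0,0,1,0.1,0.1,7.3,0,0,0,1,0.1,0.1,8.3,0,0,0,1,0.1,0.1,9,0,0,0,1,0.1,0.1,9.4,0,0,0,1,0.1,0.1,9.6,0,0,0,1,0.1,0.1,9.8,0,0,0,1,0.1,0.1,10,0,0,0,1,0.1,0.1,10,0,0,0,1])

```text
t: 20.92
eef_pos: [0.5332, 0.2315, 0.0799]
orientation: [[-0.952, 0.307, -0.0], [0.307, 0.952, 0.001], [0.0, 0.001, -1.0]]
ft_force: [-0.8, -1.4, -1.4]
width: 0.0297
grasp_force: 60.8
```

Request:
jog_arm(plan=[0,0,0.1,0,0,0,1,0,0,0.2,0,0,0,1,0,0,0.3,0,0,0,1,0,0,0.4,0,0,0,1,0,0,0.4,0,0,0,1])

```text
t: 21.33
eef_pos: [0.5332, 0.2315, 0.0756]
orientation: [[-0.952, 0.307, -0.0], [0.307, 0.952, 0.001], [0.001, 0.0, -1.0]]
ft_force: [0.3, -0.2, -1.6]
width: 0.0294
grasp_force: 60.8
```

Request:
jog_arm(plan=[0,0,0.1,0,0,0,1,0,0,0.2,0,0,0,1,0,0,0.25,0,0,0,1,0,0,0.25,0,0,0,1,0,0,0.25,0,0,0,1])

```text
t: 21.75
eef_pos: [0.5333, 0.2315, 0.0739]
orientation: [[-0.952, 0.307, 0.0], [0.307, 0.952, 0.001], [0.0, 0.001, -1.0]]
ft_force: [-0.8, -0.4, 7.0]
width: 0.0292
grasp_force: 62.0
```

```bash
python3 - <<'E'
from h import *
for i in range(3): cams.capture('top');s=read_state();print(s['ft_force'].round(2),s['eef_pos'].round(4))
E
```

```text
[-1.85 -1.15  7.17] [0.5333 0.2315 0.0739]
[-1.95 -2.06  6.75] [0.5333 0.2315 0.0739]
[-2.16 -2.18  7.53] [0.5333 0.2315 0.0739]
```

The plate has bottomed (+7 N). I ease off, release and withdraw upwards.

Request:
jog_arm(plan=[0,0,-0.1,0,0,0,1,0,0,-0.1,0,0,0,0.3,0,0,-0.1,0,0,0,0,0,0,-0.1,0,0,0,-0.4,0,0,-0.1,0,0,0,-0.4,0,0,-0.1,0,0,0,-0.4,0,0,-0.1,0,0,0,-0.4,0,0,-0.5,0,0,0,-0.4,0,0,-1.5,0,0,0,-0.4,0,0,-3.5,0,0,0,-0.4,0,0,-6,0,0,0,-0.4,0,0,-9,0,0,0,-0.4,0,0,-12,0,0,0,-0.4,0,0,-15,0,0,0,-0.4,0,0,-17,0,0,0,-0.4,0,0,-18,0,0,0,-0.4,0,0,-18,0,0,0,-0.4])

```text
t: 23.32
eef_pos: [0.534, 0.2318, 0.2559]
orientation: [[-0.952, 0.307, 0.003], [0.307, 0.952, 0.002], [-0.002, 0.003, -1.0]]
ft_force: [0.1, -0.5, -0.3]
width: 0.06
grasp_force: 0.0
```

```bash
python3 - <<'E'
from h import *
s=read_state();print(s['eef_pos'],s['width'],s['ft_force'],s['t'])
z=np.load('scene0.npz')
p,d=cams.capture('scene')
cv2.imwrite('pics/s6.png',cv2.resize(p[130:290,200:440],None,fx=3.2,fy=3.2,interpolation=cv2.INTER_CUBIC)[:,:,::-1])
W=cloud('scene',d);n=(W-N)@Rn
m=(abs(n[...,0])<.03)&(abs(n[...,1])<.022)&(n[...,2]>.06)&(n[...,2]<.14);f=n[m];print('cell',m.sum(),np.percentile(f,[2,50,98],axis=0).round(4))
t=m&(n[...,2]>.108);print('top',np.percentile(n[t],[5,50,95],axis=0).round(4))
W0=cloud('scene',z['d'])
for k in(-1,0,1):
  for w in(W0,W):
    r=(w-slot(k))@Rk;q=(w[...,2]>.085)&(w[...,2]<.13)&(abs(r[...,1])<.025)&(r[...,0]<-.01)&(r[...,0]>-.085);print(k,q.sum(),r[q].mean(0).round(4) if q.sum() else '')
E
```

```text
[0.53399144 0.2317675  0.25591481] 0.05999760933041091 [ 0.08756373 -0.46871347 -0.34782917] 23.3167
cell 258 [[-0.0234 -0.0146  0.0615]
 [ 0.0168 -0.0029  0.1   ]
 [ 0.0226  0.0152  0.1177]]
top [[-0.0232 -0.0138  0.1092]
 [ 0.0019 -0.0012  0.1139]
 [ 0.0216  0.0137  0.1177]]
-1 170 [-0.0271  0.0039  0.0665]
-1 169 [-0.0275  0.0037  0.0667]
0 173 [-0.0282  0.0028  0.0663]
0 171 [-0.0278  0.0015  0.0668]
1 176 [-0.0284  0.0019  0.066 ]
1 0
```

View pics/s6.png

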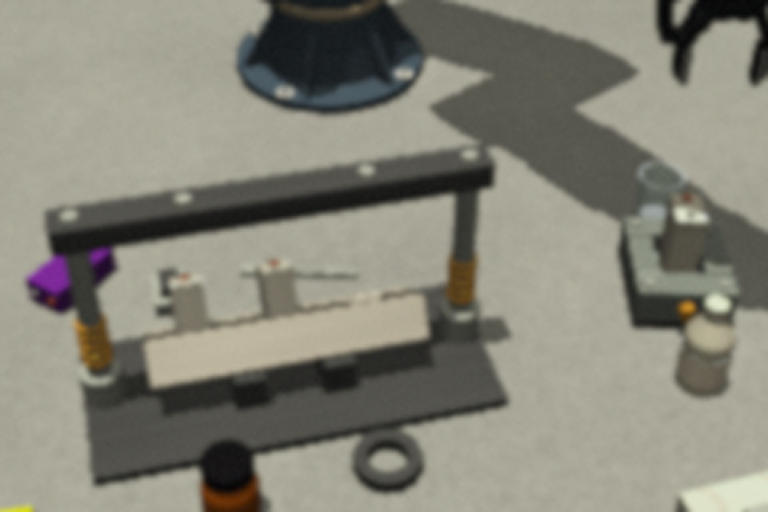

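The picture shows the full cell upright in the nest at crop (687,232). Its top is at about 0.113 m, so the plate is down. The two empty cells are back in their slots at (188,300) and (278,288), and the bystanders are unmoved.

```bash
python3 -c "
from workcell import finish_job
print(finish_job())"
```

```text
the job is handed in; nothing more can be done
None
```

I handed the job in at about 23 s: the left cell weighed about 4.5 N, so it is the full one, and it stands upright in the nest with the floor plate down; both empty cells (about 1.2 N each) are back in their own slots; the hand-in gave no verdict.

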